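Fit the hold-down bar over the tubs and index the locking section

TASK

Lay the green hold-down bar, feet down, in the slots of the two posts of the blue cradle so that it bridges the two tubs; set it down, do not drop it, and let go of it. Then pull up the red knob of the lock plunger, slide the grey section one hole towards the bar so that its lip covers the bar's end, and let the pin go fully home in that hole. Finish still gripping the knob with the pin held home, and leave the other things on the bench where they are.

Things in the scene. Friction and masses are not known exactly. Their poses are not given: they have to be found in the camera images.
- cradle: Blue base plate, 385 x 120 x 6 mm, screwed to the bench; on it two lidded tubs (lid tops 50 mm up) between two posts. Origin on the bench, midway between the posts; x along the cradle towards the sliding section, z up. Posts at x = +-83 mm, 12 mm thick, each with a slot open upward: 28 mm wide in y, floor 70 mm up, cheeks to 94 mm. A stop plate (top 84 mm) at the -x end, face at x = -114 mm.
- saddles (a point): Point midway between the two slotted posts (cradle x = y = 0), 77 mm above the bench: where the bar's centre is when it lies home in both slots.
- next_hole (a point): Top of the hole in the steel rail that the pin must enter, at cradle x = 149 mm, 20 mm above the bench. Rail holes are 30 mm apart, at x = 209, 179 (start) and 149 mm, with a yellow tick on the base plate beside each; red pointers on the section show where the pin is.
- bar_mid (a point): Centre of the loose green steel bar, 210 x 20 x 14 mm (x, y, z), 0.15 to 0.31 kg. x along the bar, z up; both ends alike. Two black rubber feet, 24 x 24 x 17 mm, are fixed under it at x = +-43 mm, so on the bench this point lies 24 mm up and the bar's underside 17 mm. With the bar home in the slots the feet stand just above the tub lids.
- knob (a point): Centre of the red knob on the grey section: upright cylinder, 28 mm diameter, 26 mm high; 75 mm above the bench with the pin home. Axes as the cradle's. Below it a housing 20 mm in diameter, then the sleeve, 40 mm wide, top 44 mm up. The section's upright with its lip (34 mm wide, top 94 mm up) stands 31 to 59 mm from the knob's axis, on the bar's side.
- section (a joint): Travel of the grey section along the rail (m): 0 in the middle hole, its start; positive towards the bar (cradle -x); +0.030 in the next hole. About 2 N of friction; moves only with the pin out of the hole. At 0 the bar can be lowered freely; at +0.030 the lip, 5 mm above the bar's top, reaches about 15 mm over the bar's end.
- plunger (a joint): Lift of the lock plunger (m): 0 with the pin fully home in a hole, at most 0.016. A spring pulls it down (5 N at 0, 9 N at 0.016). The 8 mm round-nosed pin is clear of the 11 mm hole above 0.0105; between holes it rests on the rail at 0.010.
- feed_tray: Bystander: loose blue tray with three feed cups, 200 x 85 x 30 mm, origin under its centre.
- mister: Bystander: white bottle, 60 mm in diameter, 150 mm high, origin under its centre.
- jar_a: Bystander: dark jar with black lid, 72 mm in diameter, 85 mm high, origin under its centre.
- cup: Bystander: green cup, 72 mm in diameter, 60 mm high, origin under its centre.

How it is judged:
On the way, in this order (a step that is already met when the one before it is completed fails the run):
1. the bar lies home in both slots, let go, with the section still in its first hole (horizontal distance between bar_mid and saddles below 0.013 m and z of bar_mid in the frame of cradle between 0.074 and 0.08 m and y of bar_mid in the frame of cradle between -0.008 and 0.008 m and angle between the x axis of bar_mid and the x axis of cradle, either way round below 0.09 rad and angle between bar_mid's own z axis and vertical below 0.06 rad and contact force between the fingers and bar below 0.2 N and linear speed of bar below 0.02 m/s and value of joint each of section, plunger below 0.004 m), for 0.3 s.
2. the plunger is pulled clear of its hole by the gripper (value of joint plunger above 0.0105 m and value of joint section below 0.012 m and contact force between the fingers and plunger above 2 N), for 0.05 s.
At the end, for the whole second after the job is handed in: The section is in the next hole (30 +-3 mm), the pin home (lift under 2.5 mm), the fingers still grip the knob (over 3 N), and the bar lies level in both slots (centre within 13 mm along and 8 mm across, height +-3 mm, within 0.09 rad of the cradle), untouched by the fingers (horizontal distance between bar_mid and saddles below 0.013 m and z of bar_mid in the frame of cradle between 0.074 and 0.08 m and y of bar_mid in the frame of cradle between -0.008 and 0.008 m and angle between the x axis of bar_mid and the x axis of cradle, either way round below 0.09 rad and angle between bar_mid's own z axis and vertical below 0.06 rad and contact force between the fingers and bar below 0.2 N and value of joint section between 0.027 and 0.033 m and value of joint plunger below 0.0025 m and velocity of joint section below 0.01 m/s and contact force between the fingers and plunger above 3 N); the arm keeps its last pose, push and grip.
It fails at once if the bar is dropped or thrown: it moves faster than 0.5 m/s while the fingers do not touch it (linear speed of bar above 0.5 m/s and contact force between the fingers and bar below 0.01 N).
It fails at once if a bystander is shifted by more than 30 mm (distance of any of feed_tray, mister, jar_a, cup from where it was at the start of the episode above 0.03 m).
It also fails if it takes over 58 s, if anything falls off the work surface, if the arm or the gripper's body presses on something with over 40 N, if the wrist force passes 120 N, or if a joint passes its speed limit or range.

ROBOT

A 6-joint arm with a two-finger parallel gripper is mounted at the origin on the work surface. World frame = base frame: x ahead of the robot, y to its left, z up, the work surface at z = 0. Lengths are in m, angles in rad, forces in N, time in s.
With the tool pointing down it reaches from about 0.3 to 0.775 m from the base axis. Payload 14.6 kg.
Tool frame: the origin (TCP) lies midway between the tips of the shut fingers; the grasp point (between the pads) lies 19 mm behind it; z points along the fingers, y is the direction in which the jaws open and shut (so a half turn about z gives the same grasp; the last joint's range is limited). The gripper opens to 85 mm and grips with 20 to 120 N. Pads are 22 mm wide; open, the fingers measure 114 mm over their backs; the gripper's body (76 mm by 85 mm) begins 54 mm behind the grasp point. The pads swing forward as they close: fully open they stand 13 mm farther back than shut.
Start: joints at [-1.296, 0.3, 1.521, -0, 1.321, -0.067], TCP at [0.184, -0.518, 0.231] pointing down, gripper open.
Joint ranges: [-3.03, 3.03], [-0.79, 2.21], [0.23, 2.52], [-1.04, 4.18], [0, 3.07], [-2.55, 2.55]. Speed limits (rad/s): [2.22, 2.22, 2.57, 3.14, 3.14, 3.14].

INTERFACE

Orientations are given as a rotation vector (axis times angle).
In Python, from plant import observe, camera, calibration, close_job gives the robot as it stands.
- The arm moves only by the shell command python3 -m pendant 'ROWS' [FORCE]. ROWS is JSON, a list of rows, each an object of numbers: "x", "y", "z": the shift along the tool's x, y, z as a fraction of full scale; "spin": the turn about the tool's z as a fraction of full scale; "grip": the gripper's target within -1 to 1 (shut at 1, half-way at 0, fully open at -1). A call has exactly 5 rows; each row shifts and turns the pose as measured when the row begins, along the tool's axes as they then stand; what a row does not reach is not made up. Full scale, the value 1, is 0.3 m for a shift and 180 degrees for a turn. A row lasts 1/10 s, in which the tool goes at most 50 mm and 8.59 degrees, less where a joint would pass 70% of its speed; a pose out of reach is approached as far as the arm can. A call with a number of a shift or a turn outside -1 to 1 is refused whole. A call with a gripper value outside its range is refused whole. The fingers move at their own pace and stop on an object; FORCE is the grip in N (left out, the last holds). Time passes only in rows, so rows that do not move let the fingers close, or fill a call up. It gives the time, the measured TCP pose, the force and the opening at its end, in the units of the state.
- observe(): the state, without advancing time (a new reading comes with each control period).
- camera(name): name is "scene" or "top" or "wrist"; returns (picture, depth): 480x640x3 uint8, red, green, blue; 480x640 float32, m along the optical axis (not along the pixel's ray), 0 where there is no reading.
- calibration(name): a dict with "camera_matrix" (3x3 intrinsics, pixels), "R" (3x3) and "t" (3): a world point X has camera coordinates R X + t. Camera axes: x right, y down, z forward; pixel columns grow to the right and rows downward; lengths in m; the calibration is good to about 2 mm. A picture is of the moment at which its call begins: read the wrist's pose just before it. calibration takes no time and is no camera call; for the wrist camera it gives the pose at the moment of the call.
- close_job(): hands the job in, once; it reports no verdict.
The state is a dict: "t": time; "joints": joint angles; "joint_vel": joint speeds; "joint_efforts": joint torques, N m; "position": TCP position; "tcp_rot": TCP orientation; "force": force on the tool from outside, world axes, zero at the start; "torque": the same for the moment, N m; "grip_width": opening from 0.0 (shut) to 1.0 (fully open).
Only numpy, scipy, OpenCV 4.12 (cv2) and the standard library are available. Lean on these libraries where they do the work, as an engineer would, in place of code of your own. Each camera call takes 0.05 s, during which the arm holds its last target.

## Working session

There is one attempt and no reset: what is moved stays moved. The work goes in short steps, Python scripts to look and compute and a shell command to move; the robot and the scene stay as the last step left them, time stands still between calls to the robot, and variables do not carry over. Pictures are saved under pics/ and viewed, and the job is handed in when it is done.

```bash
ls; mkdir -p pics
python3 - <<'E'
from plant import *
import cv2,numpy as np
print(observe())
for n in ["scene","top","wrist"]:
    p,d=camera(n); cv2.imwrite(f"pics/{n}0.png",p[:,:,::-1]); np.savez(f"pics/{n}0.npz",p=p,d=d,**calibration(n))
    print(n,calibration(n))
E
```

```text
pics
{'t': 0.0, 'joints': array([-1.29560544e+00,  3.00459209e-01,  1.52159116e+00,  4.18665776e-05,
        1.32068404e+00, -6.65963332e-02]), 'joint_vel': array([-0.00029243,  0.0005154 ,  0.0006855 , -0.00082943,  0.00069733,
        0.00057364]), 'joint_efforts': array([-8.13251099e-04, -5.43496442e+01, -3.61792552e+01, -1.04739472e-04,
        3.95620373e-03,  3.88597741e-06]), 'position': array([ 0.18428942, -0.51795885,  0.23072357]), 'tcp_rot': array([-3.09470928e+00, -5.34058793e-01,  1.23306551e-04]), 'force': array([-0.30358816,  0.49146139,  0.73155515]), 'torque': array([0.01167678, 0.04790524, 0.06077794]), 'grip_width': 1.0002712785168784}
scene {'camera_matrix': array([[606.11200757,   0.        , 327.50349752],
       [  0.        , 606.11200757, 240.93618959],
       [  0.        ,   0.        ,   1.        ]]), 'R': array([[-0.87425079,  0.48532532,  0.01203693],
       [ 0.27792161,  0.52066135, -0.80726163],
       [-0.39805167, -0.70240379, -0.59007099]]), 't': array([ 0.44664266, -0.07231272,  1.66451804])}
top {'camera_matrix': array([[602.38736452,   0.        , 326.22699053],
       [  0.        , 602.38736452, 235.08895409],
       [  0.        ,   0.        ,   1.        ]]), 'R': array([[-2.94021310e-02, -9.99564137e-01, -2.65542123e-03],
       [-9.97796516e-01,  2.95080051e-02, -5.94255085e-02],
       [ 5.94779632e-02,  9.02333465e-04, -9.98229211e-01]]), 't': array([0.03130559, 0.52488561, 1.41602931])}
wrist {'camera_matrix': array([[423.87142935,   0.        , 323.04758082],
       [  0.        , 423.87142935, 240.02855803],
       [  0.        ,   0.        ,   1.        ]]), 'R': array([[ 0.33546239, -0.94205257, -0.00139199],
       [-0.89840583, -0.32036376,  0.30038978],
       [-0.28342891, -0.0995189 , -0.95381552]]), 't': array([-0.54946127, -0.03777837,  0.37940657])}
```

View pics/top0.png

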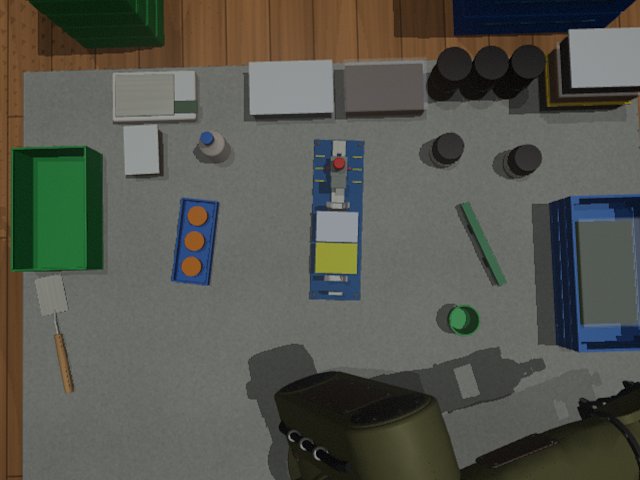

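View pics/scene0.png

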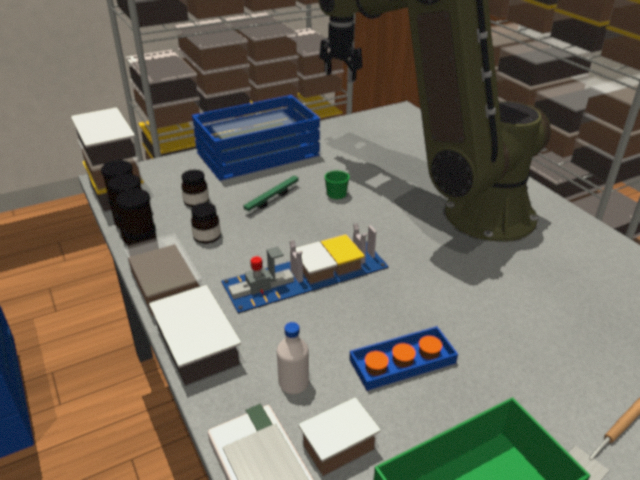

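View pics/wrist0.png

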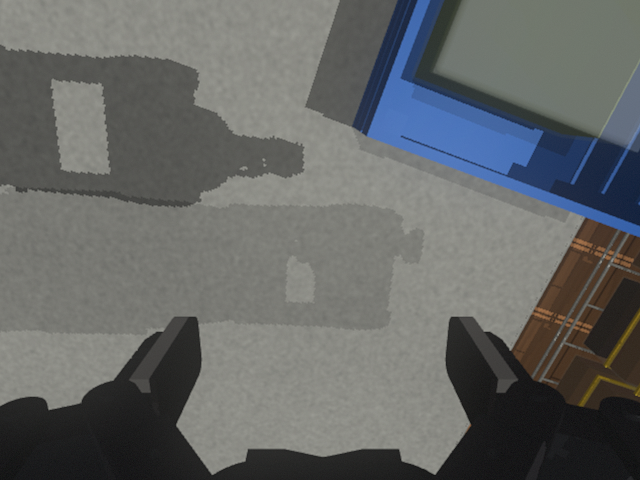

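```bash
cat > h.py <<'E'
import numpy as np,cv2
def load(n):
    z=np.load(f"pics/{n}.npz"); return z['p'],z['d'],z
def plane(z,uv,h):
    uv=np.atleast_2d(uv).astype(float); K,R,t=z['camera_matrix'],z['R'],z['t']
    r=np.c_[uv,np.ones(len(uv))]@np.linalg.inv(K).T@R; c=-R.T@t
    return c+r*((h-c[2])/r[:,2])[:,None]
def cloud(z,d,mask):
    v,u=np.nonzero(mask&(d>0)); K,R,t=z['camera_matrix'],z['R'],z['t']
    c=np.c_[u,v,np.ones(len(u))]@np.linalg.inv(K).T*d[v,u][:,None]
    return (c-t)@R,u,v
def proj(z,X):
    K,R,t=z['camera_matrix'],z['R'],z['t']
    c=(np.atleast_2d(X)@R.T+t)@K.T; return c[:,:2]/c[:,2:]
def blob(m,roi):
    mm=np.zeros_like(m,np.uint8); u0,v0,u1,v1=roi; mm[v0:v1,u0:u1]=m[v0:v1,u0:u1]
    n,l,s,c=cv2.connectedComponentsWithStats(mm); i=1+np.argmax(s[1:,4]); return l==i
E
python3 - <<'E'
from h import *
p,d,z=load("top0"); hsv=cv2.cvtColor(p,cv2.COLOR_RGB2HSV)
def rep(name,m,h):
    c,_=cv2.findContours(m.astype(np.uint8),0,1); c=max(c,key=cv2.contourArea)
    W=plane(z,c[:,0],h)[:,:2]; r=cv2.minAreaRect((W*1000).astype(np.float32))
    P,u,v=cloud(z,d,m)
    print(name,m.sum(),r,"z",np.percentile(P[:,2],[5,50,95]),"med",np.median(P,0))
H,S,V=hsv[...,0],hsv[...,1],hsv[...,2]
rep("bar",blob((H>50)&(H<90)&(S>70)&(V>50),(450,195,515,295)),.031)
for s in (90,120,150): 
  rep("base",cv2.morphologyEx(blob((H>100)&(H<125)&(S>s)&(V>60),(300,130,375,310)).astype(np.uint8),3,np.ones((25,25)))>0,.006)
rep("knob",blob(((H<8)|(H>172))&(S>120)&(V>80),(325,150,352,172)),.088)
rep("yellow",blob((H>22)&(H<38)&(S>120)&(V>100),(305,235,365,280)),.05)
rep("cup",blob((H>50)&(H<90)&(S>90),(440,295,490,340)),.06)
x=cv2.resize(p[130:310,290:390],None,fx=5,fy=3.3,interpolation=cv2.INTER_CUBIC)
cv2.imwrite("pics/crad.png",cv2.resize(p[130:310,290:390],(330,594),interpolation=2)[:,:,::-1])
E
```

```text
bar 754 ((494.2781982421875, -352.0364074707031), (208.1675567626953, 20.07957649230957), 22.803142547607422) z [0.02589167 0.03106281 0.03570351] med [ 0.49303272 -0.35255271  0.03106281]
base 5281 ((563.8096313476562, -10.066337585449219), (119.61331176757812, 382.5691223144531), 86.65206909179688) z [0.0010835  0.00724587 0.08996369] med [ 0.6250692  -0.01125354  0.00724587]
base 5087 ((564.0785522460938, -10.209732055664062), (118.0120849609375, 381.87530517578125), 86.64788055419922) z [0.00119453 0.00731504 0.09028116] med [ 0.62738291 -0.0114451   0.00731504]
base 2517 ((564.1929931640625, -10.808158874511719), (115.731689453125, 381.7868957519531), 86.21617889404297) z [0.00105568 0.00630861 0.07076133] med [ 0.4525345  -0.04269983  0.00630861]
knob 102 ((685.0498046875, -17.530858993530273), (24.244428634643555, 22.607778549194336), 43.029380798339844) z [0.08310826 0.08770481 0.0922004 ] med [ 0.68497833 -0.01786228  0.08770481]
yellow 1242 ((471.0472412109375, -4.809852600097656), (95.27021789550781, 69.85427856445312), 86.6340103149414) z [0.04444785 0.04989664 0.05463882] med [ 0.47067831 -0.00466966  0.04989664]
cup 772 ((319.66552734375, -291.7292785644531), (70.90491485595703, 68.02308654785156), 88.3236312866211) z [0.00100795 0.01645096 0.06145653] med [ 0.31594625 -0.30139176  0.01645096]
```

View pics/crad.png

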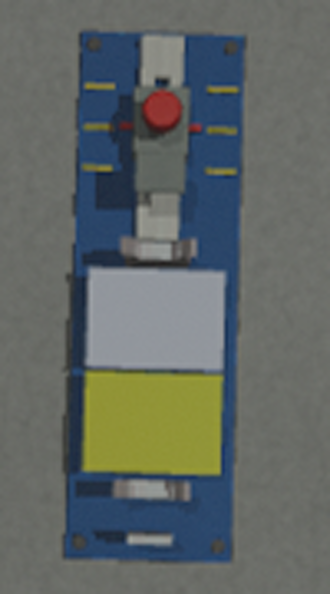

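Bar is at about (0.494, -0.352), 22.8° yaw, standing on its feet. Cradle yaw is about -3.35°, and its saddle point is near (0.506, -0.007).

```bash
cat >> h.py <<'E'
from scipy.spatial.transform import Rotation as Ro
def delta(X,yaw_deg):
    from plant import observe
    o=observe(); R=Ro.from_rotvec(o['tcp_rot']).as_matrix()
    d=R.T@(np.array(X)-o['position']); yaw=np.degrees(np.arctan2(R[1,0],R[0,0]))
    s=-((yaw_deg-yaw+90)%180-90)
    print("t",round(o['t'],2),"pos",o['position'].round(4),"yaw",round(yaw,2),"F",o['force'].round(1),"w",round(o['grip_width'],3),"tilt",R[:,2].round(4))
    print("tool mm",(d*1000).round(1),"frac",(d/.3).round(4),"spin deg",round(s,2),"frac",round(s/180,4))
E
python3 -c "
from h import *
delta([.494,-.352,.15],22.8)"
python3 -m pendant '[{"x":0.15,"y":-0.03,"z":0.03,"spin":-0.018,"grip":-1},{"x":0.15,"y":-0.03,"z":0.03,"spin":0,"grip":-1},{"x":0.15,"y":-0.03,"z":0.03,"spin":0,"grip":-1},{"x":0.15,"y":-0.03,"z":0.03,"spin":0,"grip":-1},{"x":0.15,"y":-0.03,"z":0.03,"spin":0,"grip":-1}]' 60
python3 -c "
from h import *
delta([.494,-.352,.15],22.8)"
```

```text
t 0.15 pos [ 0.1843 -0.518   0.2308] yaw 19.58 F [-0.8 -0.5 -0. ] w 0.998 tilt [-3.e-04  9.e-04 -1.e+00]
tool mm [347.4 -52.5  80.9] frac [ 1.1581 -0.1751  0.2697] spin deg -3.22 frac -0.0179
t: 0.65
position: [0.3777, -0.3901, 0.1843]
tcp_rot: [3.081, 0.611, -0.001]
force: [0.5, -0.2, -0.5]
grip_width: 1.002
t 0.65 pos [ 0.3777 -0.3901  0.1843] yaw 22.44 F [ 0.5 -0.2 -0.5] w 1.002 tilt [-6.e-04 -3.e-04 -1.e+00]
tool mm [122.1   9.1  34.2] frac [0.407  0.0305 0.114 ] spin deg -0.36 frac -0.002
```

```bash
python3 -m pendant '[{"x":0.12,"y":0.01,"z":0.04,"spin":-0.002,"grip":-1},{"x":0.12,"y":0.01,"z":0.04,"spin":0,"grip":-1},{"x":0.12,"y":0.01,"z":0.03,"spin":0,"grip":-1},{"x":0.04,"y":0,"z":0,"spin":0,"grip":-1},{"x":0,"y":0,"z":0,"spin":0,"grip":-1}]' 60
python3 - <<'E'
from h import *
from plant import *
delta([.494,-.352,.15],22.8)
c=calibration("wrist");p,d=camera("wrist"); np.savez("pics/wrist1.npz",p=p,d=d,**c); cv2.imwrite("pics/wrist1.png",p[:,:,::-1])
z=c;hsv=cv2.cvtColor(p,cv2.COLOR_RGB2HSV);H,S,V=[hsv[...,i] for i in range(3)]
m=blob((H>50)&(H<90)&(S>70)&(V>40),(0,0,640,480))
P,u,v=cloud(z,d,m); print("z",np.percentile(P[:,2],[5,50,95]))
k=abs(P[:,2]-.031)<.003; r=cv2.minAreaRect((P[k,:2]*1000).astype(np.float32)); print(r, u.min(),u.max(),v.min(),v.max())
E
```

```text
t: 1.15
position: [0.4992, -0.3451, 0.1474]
tcp_rot: [-3.075, -0.63, 0.004]
force: [0.6, -1.0, 0.1]
grip_width: 0.997
t 1.15 pos [ 0.4992 -0.3451  0.1474] yaw 23.17 F [ 0.6 -1.   0.1] w 0.997 tilt [-0.0032  0.0022 -1.    ]
tool mm [-7.4  4.3 -2.6] frac [-0.0248  0.0142 -0.0085] spin deg 0.37 frac 0.002
z [0.02894941 0.0300734  0.03116262]
((496.1856689453125, -351.4753112792969), (209.15211486816406, 19.18775749206543), 22.893095016479492) 315 348 67 380
```

View pics/wrist1.png

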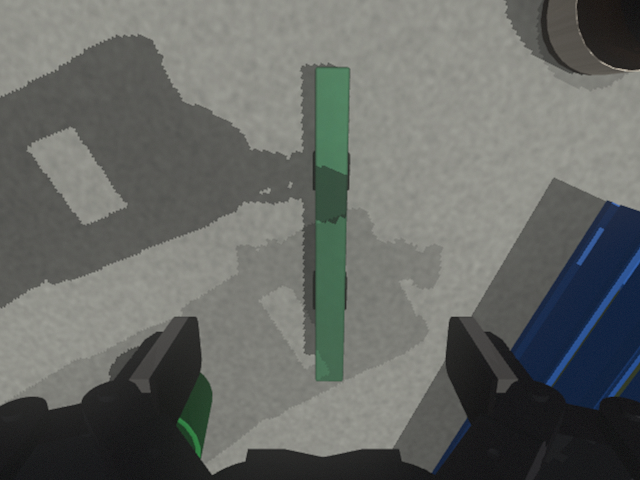

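Wrist view: the bar spans (315–348, 67–380), feet visible at rows ~170 and ~290. It agrees with the top view to within 2 mm. Descending.

```bash
python3 -m pendant '[{"x":-0.02,"y":0.014,"z":0.08,"spin":0.001,"grip":-1},{"x":0,"y":0,"z":0.1,"spin":0,"grip":-1},{"x":0,"y":0,"z":0.1,"spin":0,"grip":-1},{"x":0,"y":0,"z":0.08,"spin":0,"grip":-1},{"x":0,"y":0,"z":0,"spin":0,"grip":-1}]' 60
python3 -c "
from h import *
delta([.4955,-.3515,.006],22.9)"
```

```text
t: 1.7
position: [0.489, -0.3567, 0.0399]
tcp_rot: [3.079, 0.615, -0.001]
force: [0.3, 0.3, 0.7]
grip_width: 1.004
t 1.7 pos [ 0.489  -0.3567  0.0399] yaw 22.61 F [0.3 0.3 0.7] w 1.004 tilt [-2.0e-04 -1.5e-03 -1.0e+00]
tool mm [ 8.1 -2.4 33.9] frac [ 0.0269 -0.0079  0.1129] spin deg -0.29 frac -0.0016
```

```bash
python3 -m pendant '[{"x":0.02,"y":-0.007,"z":0.04,"spin":-0.001,"grip":-1},{"x":0.006,"y":0,"z":0.04,"spin":0,"grip":-1},{"x":0,"y":0,"z":0.03,"spin":0,"grip":-1},{"x":0,"y":0,"z":0,"spin":0,"grip":-1},{"x":0,"y":0,"z":0,"spin":0,"grip":-1}]' 60
python3 -c "
from h import *
delta([.4955,-.3515,.006],22.9)"
```

```text
t: 2.2
position: [0.4958, -0.3539, 0.0087]
tcp_rot: [3.075, 0.617, 0.004]
force: [0.1, -0.2, 0.1]
grip_width: 1.0
t 2.2 pos [ 0.4958 -0.3539  0.0087] yaw 22.69 F [ 0.1 -0.2  0.1] w 1.0 tilt [ 0.0038 -0.0049 -1.    ]
tool mm [ 0.6 -2.4  2.7] frac [ 0.0021 -0.0079  0.0091] spin deg -0.21 frac -0.0012
```

```bash
python3 -m pendant '[{"x":0,"y":-0.007,"z":0.008,"spin":-0.001,"grip":-0.5},{"x":0,"y":0,"z":0,"spin":0,"grip":0.2},{"x":0,"y":0,"z":0,"spin":0,"grip":1},{"x":0,"y":0,"z":0,"spin":0,"grip":1},{"x":0,"y":0,"z":0,"spin":0,"grip":1}]' 60
python3 -m pendant '[{"x":0,"y":0,"z":0,"spin":0,"grip":1},{"x":0,"y":0,"z":0,"spin":0,"grip":1},{"x":0,"y":0,"z":0,"spin":0,"grip":1},{"x":0,"y":0,"z":0,"spin":0,"grip":1},{"x":0,"y":0,"z":0,"spin":0,"grip":1}]' 60
python3 -c "
from h import *
delta([.4955,-.3515,.006],22.9)"
```

```text
t: 2.7
position: [0.4956, -0.3523, 0.0079]
tcp_rot: [3.072, 0.622, 0.007]
force: [0.9, -0.7, -2.9]
grip_width: 0.219
t: 3.2
position: [0.4956, -0.3522, 0.0078]
tcp_rot: [3.072, 0.622, 0.007]
force: [-0.5, 0.2, -0.4]
grip_width: 0.223
t 3.2 pos [ 0.4956 -0.3522  0.0078] yaw 22.9 F [-0.5  0.2 -0.4] w 0.223 tilt [ 0.0056 -0.0064 -1.    ]
tool mm [ 0.2 -0.8  1.8] frac [ 0.0006 -0.0025  0.0061] spin deg 0.0 frac 0.0
```

Gripped (19 mm opening). Lift.

```bash
python3 -m pendant '[{"x":0,"y":0,"z":-0.05,"spin":0,"grip":1},{"x":0,"y":0,"z":-0.1,"spin":0,"grip":1},{"x":0,"y":0,"z":-0.14,"spin":0,"grip":1},{"x":0,"y":0,"z":-0.14,"spin":0,"grip":1},{"x":0,"y":0,"z":-0.1,"spin":0,"grip":1}]' 60
python3 - <<'E'
from h import *
from plant import *
p,d=camera("top"); np.savez("pics/top1.npz",p=p,d=d,**calibration("top")); cv2.imwrite("pics/top1.png",p[:,:,::-1])
delta([.506,-.007,.15],-3.3)
E
```

```text
t: 3.7
position: [0.4925, -0.3495, 0.1703]
tcp_rot: [-3.078, -0.623, 0.004]
force: [0.5, 0.6, -2.5]
grip_width: 0.224
t 3.75 pos [ 0.4938 -0.3505  0.1756] yaw 22.9 F [ 1.4 -1.1  3.9] w 0.219 tilt [ 0.0028 -0.0042 -1.    ]
tool mm [ 144.9 -311.8   24.2] frac [ 0.4829 -1.0394  0.0805] spin deg 26.2 frac 0.1456
```

View pics/top1.png

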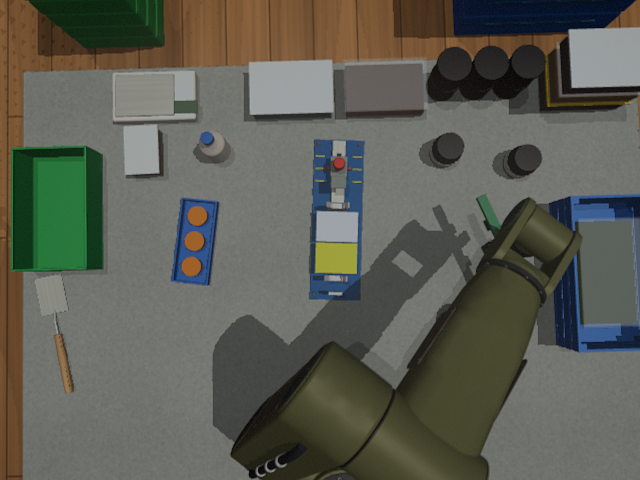

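```bash
python3 -m pendant '[{"x":0.03,"y":-0.07,"z":0,"spin":0.03,"grip":1},{"x":0.05,"y":-0.13,"z":0,"spin":0.04,"grip":1},{"x":0.03,"y":-0.14,"z":0,"spin":0.04,"grip":1},{"x":0.015,"y":-0.14,"z":0,"spin":0.03,"grip":1},{"x":0,"y":-0.14,"z":0,"spin":0,"grip":1}]' 60
python3 -c "
from h import *
delta([.506,-.007,.17],-3.3)"
```

```text
t: 4.25
position: [0.5023, -0.1573, 0.1803]
tcp_rot: [3.131, -0.103, 0.014]
force: [0.2, -0.4, -2.5]
grip_width: 0.221
t 4.25 pos [ 0.5023 -0.1573  0.1803] yaw -3.75 F [ 0.2 -0.4 -2.5] w 0.221 tilt [ 0.0089 -0.0089 -0.9999]
tool mm [  -6.2 -150.3    9. ] frac [-0.0207 -0.5011  0.0299] spin deg -0.45 frac -0.0025
```

```bash
python3 -m pendant '[{"x":-0.01,"y":-0.14,"z":0,"spin":-0.002,"grip":1},{"x":-0.01,"y":-0.14,"z":0,"spin":0,"grip":1},{"x":0,"y":-0.1,"z":0,"spin":0,"grip":1},{"x":0,"y":-0.03,"z":0,"spin":0,"grip":1},{"x":0,"y":0,"z":0,"spin":0,"grip":1}]' 60
python3 - <<'E'
from h import *
from plant import *
delta([.506,-.007,.17],-3.3)
c=calibration("wrist");p,d=camera("wrist"); np.savez("pics/wrist2.npz",p=p,d=d,**c); cv2.imwrite("pics/wrist2.png",p[:,:,::-1])
E
```

```text
t: 4.75
position: [0.5022, -0.025, 0.1825]
tcp_rot: [3.132, -0.086, 0.018]
force: [-0.1, -0.3, -3.1]
grip_width: 0.22
t 4.75 pos [ 0.5022 -0.025   0.1825] yaw -3.13 F [-0.1 -0.3 -3.1] w 0.22 tilt [ 0.0116 -0.0088 -0.9999]
tool mm [  2.6 -18.3  12.4] frac [ 0.0088 -0.0609  0.0414] spin deg 0.17 frac 0.001
```

View pics/wrist2.png

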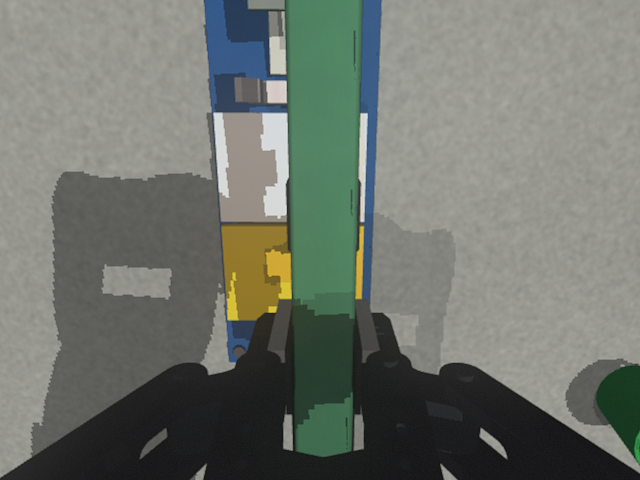

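Run:
```python
from h import *
p,d,z=load("wrist2"); hsv=cv2.cvtColor(p,cv2.COLOR_RGB2HSV);H,S,V=[hsv[...,i] for i in range(3)]
P,u,v=cloud(z,d,np.ones(d.shape,bool)); G=(H>50)&(H<90)&(S>70)
g=G[v,u]
k=(abs(P[:,2]-.05)<.004)&~g&(u>205)&(u<385)&(v<330)
r=cv2.minAreaRect((P[k,:2]*1000).astype(np.float32)); print("lids",k.sum(),r, np.median(P[k,2]))
b=g&(v<300)&(u>280)&(u<370); q=P[b]; print("bar z",np.percentile(q[:,2],[2,50,98]))
q=q[q[:,2]>.18]
r=cv2.minAreaRect((q[:,:2]*1000).astype(np.float32)); print("bar",r)
A=np.c_[q[:,:2],np.ones(len(q))]; print("bar plane",np.linalg.lstsq(A,q[:,2],rcond=None)[0])
bl=(H>100)&(H<125)&(S>120); k=bl[v,u]&(abs(P[:,2]-.006)<.004)
# plate edges rows
for row in (60,180,300):
    for side in (0,1):
        pass
r=cv2.minAreaRect((P[k,:2]*1000).astype(np.float32)); print("plate",k.sum(),r)
# white/yellow boundary
Y=(H>15)&(H<38)&(S>120)
for col in (235,250,275):
    c=np.nonzero(Y[200:260,col])[0]; 
    if len(c): print("bound",col,200+c[0],plane(z,[[col,200+c[0]]],.05))
```

```text
lids 14495 ((507.1549072265625, -5.252567291259766), (96.23100280761719, 143.67575073242188), 86.70604705810547) 0.049122779115383916
bar z [0.20397932 0.20537014 0.20677926]
bar ((564.1884765625, -27.776546478271484), (19.798599243164062, 83.29251098632812), 86.91023254394531)
bar plane [ 0.00913747 -0.00392118  0.20007105]
plate 8492 ((513.0745239257812, -5.266937255859375), (119.19512939453125, 278.5910339355469), 86.70319366455078)
bound 235 225 [[0.50925385 0.03319163 0.05      ]]
bound 250 224 [[0.50937771 0.02310478 0.05      ]]
bound 275 224 [[0.5084364  0.00641264 0.05      ]]
```

Lid pair centre comes out at (0.5072, -0.0053), yaw -3.3°, size 96×144; the plate centreline agrees. Aligning above.

```bash
python3 -m pendant '[{"x":0.01,"y":-0.04,"z":0.06,"spin":0.001,"grip":1},{"x":0.004,"y":-0.022,"z":0.08,"spin":0,"grip":1},{"x":0,"y":0,"z":0.06,"spin":0,"grip":1},{"x":0,"y":0,"z":0,"spin":0,"grip":1},{"x":0,"y":0,"z":0,"spin":0,"grip":1}]' 60
python3 -c "
from h import *
delta([.507,-.0058,.12],-3.3)"
```

```text
t: 5.3
position: [0.5093, -0.0136, 0.1225]
tcp_rot: [3.13, -0.101, 0.022]
force: [-0.4, -0.6, -3.7]
grip_width: 0.219
t 5.3 pos [ 0.5093 -0.0136  0.1225] yaw -3.71 F [-0.4 -0.6 -3.7] w 0.219 tilt [ 0.014  -0.0102 -0.9998]
tool mm [-2.9 -7.7  2.4] frac [-0.0096 -0.0256  0.0079] spin deg -0.41 frac -0.0023
```

```bash
python3 -m pendant '[{"x":-0.006,"y":-0.025,"z":0,"spin":-0.002,"grip":1},{"x":0,"y":0,"z":0,"spin":0,"grip":1},{"x":0,"y":0,"z":0,"spin":0,"grip":1},{"x":0,"y":0,"z":0,"spin":0,"grip":1},{"x":0,"y":0,"z":0,"spin":0,"grip":1}]' 60
python3 - <<'E'
from h import *
delta([.507,-.0058,.12],-3.3)
from plant import *
c=calibration("wrist");p,d=camera("wrist"); np.savez("pics/wrist3.npz",p=p,d=d,**c); cv2.imwrite("pics/wrist3.png",p[:,:,::-1])
p,d=camera("scene"); cv2.imwrite("pics/scene3.png",cv2.resize(p[200:320,200:400],(800,480),interpolation=2)[:,:,::-1])
E
```

```text
t: 5.8
position: [0.5091, -0.0067, 0.1257]
tcp_rot: [3.13, -0.093, 0.03]
force: [-0.1, -0.2, -3.5]
grip_width: 0.219
t 5.8 pos [ 0.5091 -0.0067  0.1257] yaw -3.4 F [-0.1 -0.2 -3.5] w 0.219 tilt [ 0.0186 -0.0107 -0.9998]
tool mm [-2.3 -0.9  5.6] frac [-0.0076 -0.0029  0.0188] spin deg -0.1 frac -0.0006
```

View pics/wrist3.png

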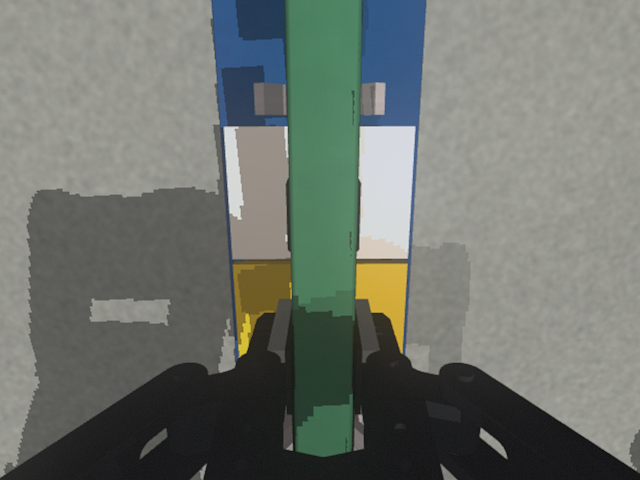

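View pics/scene3.png

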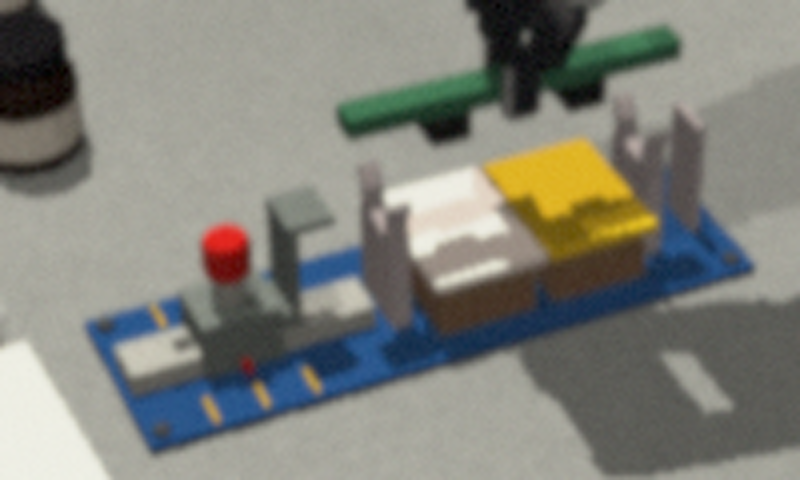

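Run:
```python
from h import *
p,d,z=load("wrist3"); hsv=cv2.cvtColor(p,cv2.COLOR_RGB2HSV);H,S,V=[hsv[...,i] for i in range(3)]
P,u,v=cloud(z,d,np.ones(d.shape,bool)); g=((H>50)&(H<90)&(S>70))[v,u]
k=(abs(P[:,2]-.094)<.005)&~g&(u>240)&(u<400)&(v<130)
r=cv2.minAreaRect((P[k,:2]*1000).astype(np.float32)); print("cheeks",k.sum(),r,np.median(P[k],0))
k=(abs(P[:,2]-.05)<.004)&~g&(u>215)&(u<425)&(v<365)
r=cv2.minAreaRect((P[k,:2]*1000).astype(np.float32)); print("lids",k.sum(),r)
q=P[g&(v<300)&(u>280)&(u<370)&(P[:,2]>.13)]
r=cv2.minAreaRect((q[:,:2]*1000).astype(np.float32)); print("bar",r)
c=np.array(r[0]); 
e=np.radians(-3.3);R=np.array([[np.cos(e),np.sin(e)],[-np.sin(e),np.cos(e)]])
print("bar in cradle", R@(c/1000-[.5072,-.0053]))
```

```text
cheeks 1224 ((590.6384887695312, -10.042322158813477), (52.171287536621094, 11.74667739868164), 86.7288589477539) [0.59061021 0.00781184 0.09215978]
lids 20767 ((513.70068359375, -5.665393829345703), (96.48306274414062, 130.56663513183594), 86.7512435913086)
bar ((570.991455078125, -9.61780071258545), (19.87550926208496, 83.40873718261719), 86.40837860107422)
bar in cradle [ 0.06393423 -0.00063855]
```

Post centre measured 82.9 mm from the lid centre and the bar is 0.6 mm off the centreline, so I'm lowering now.

```bash
python3 -m pendant '[{"x":-0.005,"y":-0.003,"z":0.05,"spin":0,"grip":1},{"x":0,"y":0,"z":0.06,"spin":0,"grip":1},{"x":0,"y":0,"z":0.05,"spin":0,"grip":1},{"x":0,"y":0,"z":0.02,"spin":0,"grip":1},{"x":0,"y":0,"z":0.01,"spin":0,"grip":1}]' 60
python3 -c "
from h import *
delta([.5075,-.0056,.061],-3.3)"
```

```text
t: 6.4
position: [0.5095, -0.0065, 0.0678]
tcp_rot: [3.13, -0.093, 0.033]
force: [0.4, 0.3, -2.4]
grip_width: 0.225
t 6.4 pos [ 0.5095 -0.0065  0.0678] yaw -3.41 F [ 0.4  0.3 -2.4] w 0.225 tilt [ 0.0207 -0.0109 -0.9997]
tool mm [-2.2 -0.8  6.7] frac [-0.0073 -0.0028  0.0223] spin deg -0.11 frac -0.0006
```

```bash
python3 -m pendant '[{"x":-0.007,"y":-0.003,"z":0.01,"spin":0,"grip":1},{"x":0,"y":0,"z":0.006,"spin":0,"grip":1},{"x":0,"y":0,"z":0.006,"spin":0,"grip":1},{"x":0,"y":0,"z":0.006,"spin":0,"grip":1},{"x":0,"y":0,"z":0.005,"spin":0,"grip":1}]' 60
python3 -c "
from h import *
delta([.5075,-.0056,.061],-3.3)"
```

```text
t: 6.9
position: [0.5081, -0.0055, 0.0606]
tcp_rot: [3.13, -0.093, 0.035]
force: [-17.1, 1.6, 31.8]
grip_width: 0.221
t 6.9 pos [ 0.5081 -0.0055  0.0606] yaw -3.39 F [-17.1   1.6  31.8] w 0.221 tilt [ 0.0223 -0.0112 -0.9997]
tool mm [-0.6  0.1 -0.4] frac [-0.0021  0.0005 -0.0012] spin deg -0.09 frac -0.0005
```

```bash
python3 -m pendant '[{"x":0,"y":0,"z":0,"spin":0,"grip":1},{"x":0,"y":0,"z":0,"spin":0,"grip":1},{"x":0,"y":0,"z":0,"spin":0,"grip":0.45},{"x":0,"y":0,"z":0,"spin":0,"grip":0.3},{"x":0,"y":0,"z":0,"spin":0,"grip":0.1}]' 20
python3 - <<'E'
from h import *
delta([.5075,-.0056,.061],-3.3)
from plant import *
c=calibration("wrist");p,d=camera("wrist"); np.savez("pics/wrist4.npz",p=p,d=d,**c); cv2.imwrite("pics/wrist4.png",p[:,:,::-1])
p,d=camera("scene"); cv2.imwrite("pics/scene4.png",cv2.resize(p[200:320,200:400],(800,480),interpolation=2)[:,:,::-1])
E
```

```text
t: 7.4
position: [0.5091, -0.0056, 0.0624]
tcp_rot: [3.129, -0.093, 0.04]
force: [-0.1, 0.4, 0.3]
grip_width: 0.451
t 7.4 pos [ 0.5091 -0.0056  0.0624] yaw -3.4 F [-0.1  0.4  0.3] w 0.451 tilt [ 0.0254 -0.0114 -0.9996]
tool mm [-1.6  0.1  1.3] frac [-0.0053  0.0004  0.0044] spin deg -0.1 frac -0.0005
```

View pics/wrist4.png

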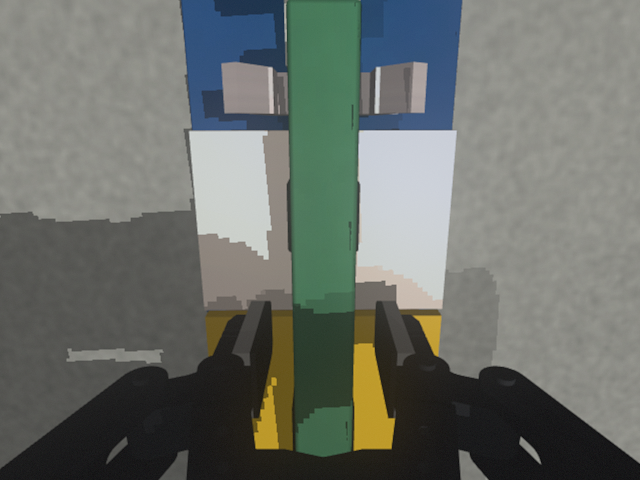

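View pics/scene4.png

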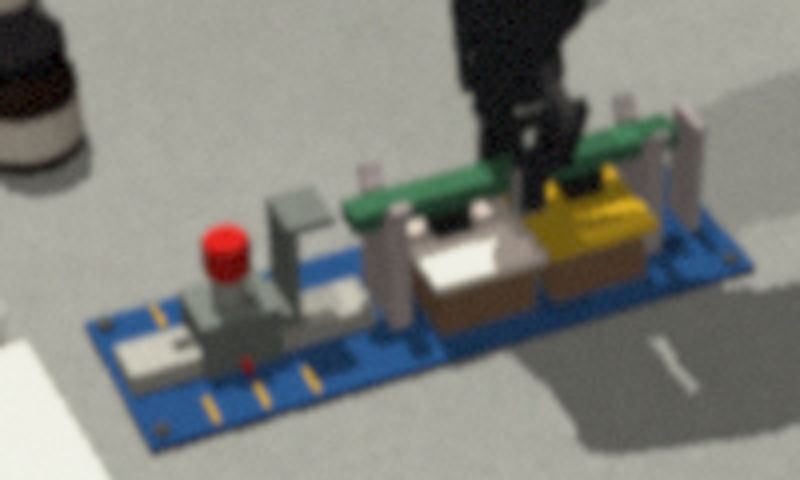

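Bar lies in both slots with the fingers clear at both sides (cols 270 and 377, against the bar at 290–358). Retreating up.

```bash
python3 -m pendant '[{"x":0,"y":0,"z":-0.03,"spin":0,"grip":0},{"x":0,"y":0,"z":-0.08,"spin":0,"grip":0},{"x":0,"y":0,"z":-0.12,"spin":0,"grip":0},{"x":0,"y":0,"z":-0.12,"spin":0,"grip":-1},{"x":0,"y":0,"z":-0.06,"spin":0,"grip":-1}]' 20
python3 - <<'E'
from h import *
delta([.686,-.0156,.16],-3.3)
from plant import *
c=calibration("wrist");p,d=camera("wrist"); np.savez("pics/wrist5.npz",p=p,d=d,**c); cv2.imwrite("pics/wrist5.png",p[:,:,::-1])
z=c;hsv=cv2.cvtColor(p,cv2.COLOR_RGB2HSV);H,S,V=[hsv[...,i] for i in range(3)]
P,u,v=cloud(z,d,np.ones(d.shape,bool)); g=((H>50)&(H<90)&(S>70))[v,u]
q=P[g&(abs(P[:,2]-.084)<.006)]; print("bar",len(q),cv2.minAreaRect((q[:,:2]*1000).astype(np.float32)),np.percentile(q[:,2],[5,50,95]))
print("slope",np.linalg.lstsq(np.c_[q[:,:2],np.ones(len(q))],q[:,2],rcond=None)[0])
r=(((H<8)|(H>172))&(S>120)&(V>60))[v,u]
q=P[r&(P[:,2]>.07)]; print("knob",len(q),np.median(q,0) if len(q) else 0)
E
```

```text
t: 8.0
position: [0.5045, -0.004, 0.1893]
tcp_rot: [3.13, -0.093, 0.032]
force: [0.2, 0.0, -0.5]
grip_width: 0.823
t 8.0 pos [ 0.5045 -0.004   0.1893] yaw -3.4 F [ 0.2  0.  -0.5] w 0.823 tilt [ 0.0202 -0.011  -0.9997]
tool mm [181.2   0.4  33.1] frac [0.604  0.0015 0.1104] spin deg -0.1 frac -0.0006
bar 9175 ((508.3674011230469, -4.933694839477539), (19.667383193969727, 209.62554931640625), 86.60079193115234) [0.08197117 0.08304754 0.08414556]
slope [-0.00027789 -0.0028539   0.08318361]
knob 0 0
```

View pics/wrist5.png

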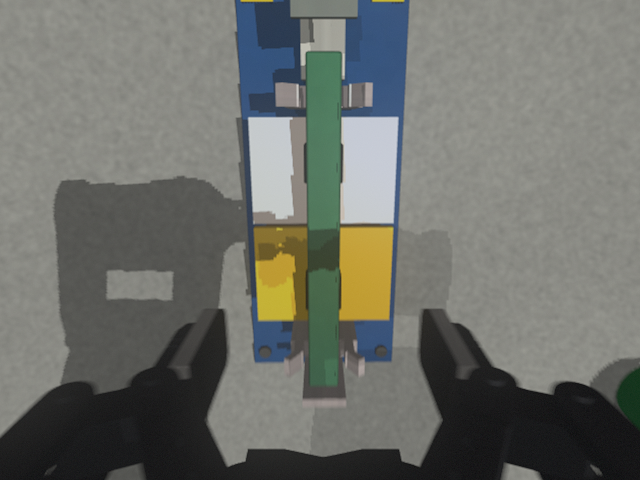

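Bar measured home: centre (0.5084, -0.0049), top at 83 mm, level. Now towards the knob.

```bash
python3 -m pendant '[{"x":0.08,"y":0,"z":0,"spin":-0.0005,"grip":-1},{"x":0.13,"y":0,"z":0.01,"spin":0,"grip":-1},{"x":0.12,"y":0,"z":0.01,"spin":0,"grip":-1},{"x":0.06,"y":0,"z":0,"spin":0,"grip":-1},{"x":0.01,"y":0,"z":0,"spin":0,"grip":-1}]' 20
python3 - <<'E'
from h import *
delta([.686,-.0156,.16],-3.3)
from plant import *
c=calibration("wrist");p,d=camera("wrist"); np.savez("pics/wrist6.npz",p=p,d=d,**c); cv2.imwrite("pics/wrist6.png",p[:,:,::-1])
z=c;hsv=cv2.cvtColor(p,cv2.COLOR_RGB2HSV);H,S,V=[hsv[...,i] for i in range(3)]
P,u,v=cloud(z,d,np.ones(d.shape,bool))
r=(((H<8)|(H>172))&(S>120)&(V>60))[v,u]
q=P[r&(abs(P[:,2]-.088)<.004)]; print("knob",len(q),cv2.minEnclosingCircle((q[:,:2]*1000).astype(np.float32)),np.median(q,0))
E
```

```text
t: 8.55
position: [0.6291, -0.0112, 0.1925]
tcp_rot: [3.129, -0.09, 0.045]
force: [-0.8, -0.5, -1.2]
grip_width: 0.999
t 8.55 pos [ 0.6291 -0.0112  0.1925] yaw -3.3 F [-0.8 -0.5 -1.2] w 0.999 tilt [ 0.0286 -0.0115 -0.9995]
tool mm [56.1  0.8 34.1] frac [0.187  0.0026 0.1138] spin deg 0.0 frac 0.0
knob 1611 ((687.1112670898438, -15.510066032409668), 13.379841804504395) [ 0.68720701 -0.01558227  0.08692407]
```

View pics/wrist6.png

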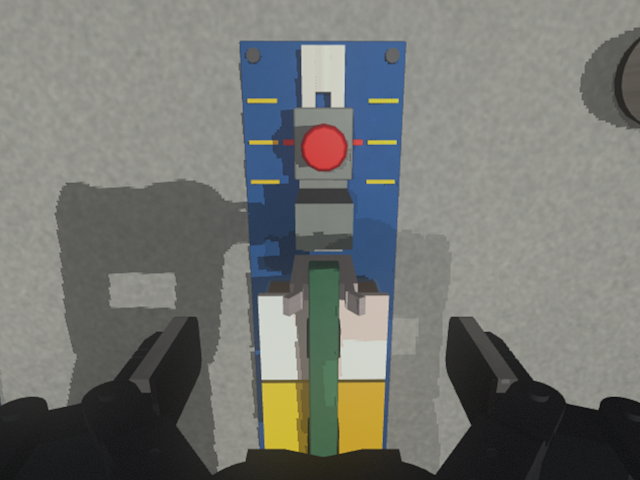

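Knob at (0.687, -0.0155), 13.4 mm radius (pixels around (325,147)), 1 mm from prediction. The red pointers line up with the middle ticks.

```bash
python3 -m pendant '[{"x":0.06,"y":0.002,"z":0.02,"spin":0,"grip":-1},{"x":0.08,"y":0,"z":0.06,"spin":0,"grip":-1},{"x":0.04,"y":0,"z":0.07,"spin":0,"grip":-1},{"x":0.01,"y":0,"z":0.04,"spin":0,"grip":-1},{"x":0,"y":0,"z":0,"spin":0,"grip":-1}]' 40
python3 -c "
from h import *
delta([.6865,-.0155,.058],-3.3)"
```

```text
t: 9.1
position: [0.6854, -0.0155, 0.1372]
tcp_rot: [3.129, -0.09, 0.045]
force: [-0.3, 0.2, -0.2]
grip_width: 1.001
t 9.1 pos [ 0.6854 -0.0155  0.1372] yaw -3.28 F [-0.3  0.2 -0.2] w 1.001 tilt [ 0.0283 -0.0115 -0.9995]
tool mm [-1.2 -0.8 79.2] frac [-0.0039 -0.0027  0.2639] spin deg 0.02 frac 0.0001
```

```bash
python3 -m pendant '[{"x":-0.004,"y":-0.003,"z":0.05,"spin":0,"grip":-1},{"x":0,"y":0,"z":0.08,"spin":0,"grip":-1},{"x":0,"y":0,"z":0.08,"spin":0,"grip":-0.6},{"x":0,"y":0,"z":0.045,"spin":0,"grip":-0.4},{"x":0,"y":0,"z":0.01,"spin":0,"grip":-0.2}]' 40
python3 -c "
from h import *
delta([.6865,-.0155,.058],-3.3)"
```

```text
t: 9.6
position: [0.6848, -0.0149, 0.0581]
tcp_rot: [3.129, -0.089, 0.052]
force: [0.5, 0.1, 0.2]
grip_width: 0.601
t 9.6 pos [ 0.6848 -0.0149  0.0581] yaw -3.26 F [0.5 0.1 0.2] w 0.601 tilt [ 0.0329 -0.0118 -0.9994]
tool mm [1.8 0.5 0.1] frac [0.0059 0.0017 0.0004] spin deg 0.04 frac 0.0002
```

```bash
python3 -m pendant '[{"x":0.009,"y":0.001,"z":0.002,"spin":0,"grip":0},{"x":0,"y":0,"z":0.002,"spin":0,"grip":1},{"x":0,"y":0,"z":0.002,"spin":0,"grip":1},{"x":0,"y":0,"z":0.001,"spin":0,"grip":1},{"x":0,"y":0,"z":0,"spin":0,"grip":1}]' 60
python3 - <<'E'
from h import *
delta([.6865,-.0155,.058],-3.3)
from plant import *
c=calibration("wrist");p,d=camera("wrist"); cv2.imwrite("pics/wrist7.png",p[:,:,::-1])
E
```

```text
t: 10.1
position: [0.6881, -0.0162, 0.0588]
tcp_rot: [3.128, -0.09, 0.056]
force: [0.3, -1.1, -5.7]
grip_width: 0.305
t 10.1 pos [ 0.6881 -0.0162  0.0588] yaw -3.29 F [ 0.3 -1.1 -5.7] w 0.305 tilt [ 0.0352 -0.0128 -0.9993]
tool mm [-1.6 -0.6  0.7] frac [-0.0054 -0.002   0.0024] spin deg 0.01 frac 0.0001
```

View pics/wrist7.png

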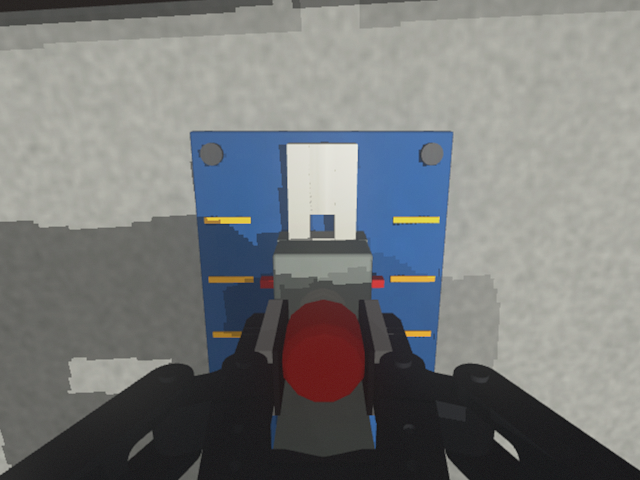

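Pads close on the knob (26 mm opening), pointers still on the middle ticks (row 280). Pull up.

```bash
python3 -m pendant '[{"x":0,"y":0,"z":-0.01,"spin":0,"grip":1},{"x":0,"y":0,"z":-0.012,"spin":0,"grip":1},{"x":0,"y":0,"z":-0.012,"spin":0,"grip":1},{"x":0,"y":0,"z":-0.008,"spin":0,"grip":1},{"x":0,"y":0,"z":0,"spin":0,"grip":1}]' 60
python3 - <<'E'
from h import *
delta([.6565,-.0135,.072],-3.3)
from plant import *
c=calibration("wrist");p,d=camera("wrist"); cv2.imwrite("pics/wrist8.png",p[:,:,::-1])
E
```

```text
t: 10.65
position: [0.6873, -0.0161, 0.0714]
tcp_rot: [3.128, -0.09, 0.054]
force: [1.8, 0.2, -8.2]
grip_width: 0.3
t 10.65 pos [ 0.6873 -0.0161  0.0714] yaw -3.29 F [ 1.8  0.2 -8.2] w 0.3 tilt [ 0.0342 -0.013  -0.9993]
tool mm [-30.9  -0.8  -1.7] frac [-0.1028 -0.0027 -0.0056] spin deg 0.01 frac 0.0001
```

View pics/wrist8.png

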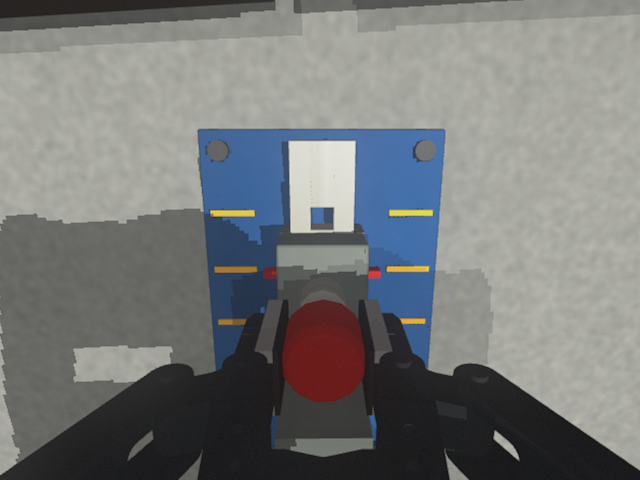

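Force 8.2 N and 12.6 mm of rise indicate ~13 mm of lift. Slide.

```bash
python3 -m pendant '[{"x":-0.015,"y":0,"z":0,"spin":0,"grip":1},{"x":-0.02,"y":0,"z":0,"spin":0,"grip":1},{"x":-0.025,"y":0,"z":0,"spin":0,"grip":1},{"x":-0.02,"y":0,"z":0,"spin":0,"grip":1},{"x":-0.005,"y":0,"z":0,"spin":0,"grip":1}]' 60
python3 - <<'E'
from h import *
delta([.658,-.0145,.072],-3.3)
from plant import *
c=calibration("wrist");p,d=camera("wrist"); cv2.imwrite("pics/wrist9.png",p[:,:,::-1])
E
```

```text
t: 11.2
position: [0.6596, -0.0145, 0.0701]
tcp_rot: [3.128, -0.09, 0.055]
force: [2.6, -1.4, -9.9]
grip_width: 0.299
t 11.2 pos [ 0.6596 -0.0145  0.0701] yaw -3.28 F [ 2.6 -1.4 -9.9] w 0.299 tilt [ 0.0345 -0.013  -0.9993]
tool mm [-1.5  0.1 -2. ] frac [-0.0049  0.0004 -0.0067] spin deg 0.02 frac 0.0001
```

View pics/wrist9.png

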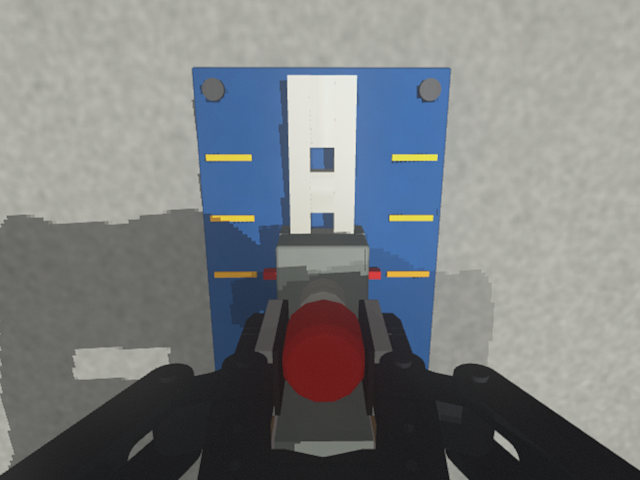

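Pointers (row 274) are level with the last ticks, but when home they read 4 rows below, so ~1.5–2 mm remains. That matches the TCP reading.

```bash
python3 -m pendant '[{"x":-0.007,"y":0,"z":0,"spin":0,"grip":1},{"x":-0.001,"y":0,"z":0.004,"spin":0,"grip":1},{"x":0,"y":0,"z":0.01,"spin":0,"grip":1},{"x":0,"y":0,"z":0.01,"spin":0,"grip":1},{"x":0,"y":0,"z":0.008,"spin":0,"grip":1}]' 60
python3 - <<'E'
from h import *
delta([.658,-.0145,.058],-3.3)
from plant import *
c=calibration("wrist");p,d=camera("wrist"); cv2.imwrite("pics/wrist10.png",p[:,:,::-1])
E
```

```text
t: 11.75
position: [0.6571, -0.0144, 0.06]
tcp_rot: [3.128, -0.09, 0.053]
force: [-1.2, -1.0, -5.3]
grip_width: 0.3
t 11.75 pos [ 0.6571 -0.0144  0.06  ] yaw -3.28 F [-1.2 -1.  -5.3] w 0.3 tilt [ 0.0334 -0.0128 -0.9994]
tool mm [0.8 0.1 2. ] frac [0.0027 0.0002 0.0068] spin deg 0.02 frac 0.0001
```

View pics/wrist10.png

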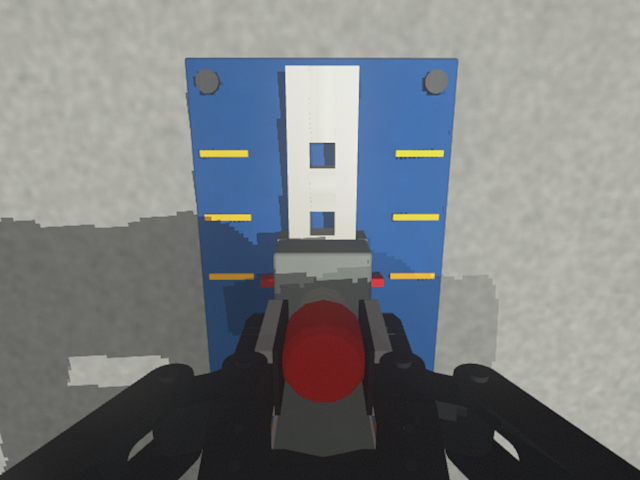

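Pin has entered the hole (z below the 10 mm rail level). Pressing home.

```bash
python3 -m pendant '[{"x":0.001,"y":0,"z":0.005,"spin":0,"grip":1},{"x":0,"y":0,"z":0.005,"spin":0,"grip":1},{"x":0,"y":0,"z":0.004,"spin":0,"grip":1},{"x":0,"y":0,"z":0.004,"spin":0,"grip":1},{"x":0,"y":0,"z":0.004,"spin":0,"grip":1}]' 60
python3 - <<'E'
from h import *
delta([.658,-.0145,.058],-3.3)
E
```

```text
t: 12.3
position: [0.6594, -0.0145, 0.0586]
tcp_rot: [3.128, -0.09, 0.06]
force: [-10.5, -0.4, 7.5]
grip_width: 0.304
t 12.3 pos [ 0.6594 -0.0145  0.0586] yaw -3.27 F [-10.5  -0.4   7.5] w 0.304 tilt [ 0.0383 -0.0132 -0.9992]
tool mm [-1.4  0.1  0.6] frac [-0.0047  0.0002  0.0018] spin deg 0.03 frac 0.0002
```

```bash
python3 -m pendant '[{"x":-0.004,"y":0,"z":0.003,"spin":0,"grip":1},{"x":-0.001,"y":0,"z":0.004,"spin":0,"grip":1},{"x":-0.001,"y":0,"z":0.004,"spin":0,"grip":1},{"x":-0.001,"y":0,"z":0.004,"spin":0,"grip":1},{"x":-0.001,"y":0,"z":0.004,"spin":0,"grip":1}]' 60
python3 - <<'E'
from h import *
delta([.658,-.0145,.058],-3.3)
from plant import *
c=calibration("wrist");p,d=camera("wrist"); cv2.imwrite("pics/wrist11.png",p[:,:,::-1])
def knob(p,d,z,roi):
    hsv=cv2.cvtColor(p,cv2.COLOR_RGB2HSV);H,S,V=[hsv[...,i] for i in range(3)]
    P,u,v=cloud(z,d,blob(((H<8)|(H>172))&(S>120)&(V>40),roi)); 
    print("knob",len(P),np.percentile(P,[2,20,50,80,98],axis=0).round(4).tolist())
    return P
P=knob(p,d,c,(270,290,380,410))
p,d=camera("scene"); c=calibration("scene"); np.savez("pics/scene11.npz",p=p,d=d,**c); cv2.imwrite("pics/scene11.png",cv2.resize(p[200:320,200:400],(800,480),interpolation=2)[:,:,::-1])
E
```

```text
t: 12.8
position: [0.6594, -0.0145, 0.0585]
tcp_rot: [3.127, -0.09, 0.071]
force: [-6.8, -0.2, 10.6]
grip_width: 0.299
t 12.8 pos [ 0.6594 -0.0145  0.0585] yaw -3.26 F [-6.8 -0.2 10.6] w 0.299 tilt [ 0.0453 -0.0138 -0.9989]
tool mm [-1.4  0.   0.5] frac [-0.0047  0.0002  0.0016] spin deg 0.04 frac 0.0002
knob 6866 [[0.6483, -0.0257, 0.0665], [0.6553, -0.0205, 0.0801], [0.6636, -0.0139, 0.0865], [0.6697, -0.0073, 0.0872], [0.6718, -0.0017, 0.088]]
```

View pics/wrist11.png

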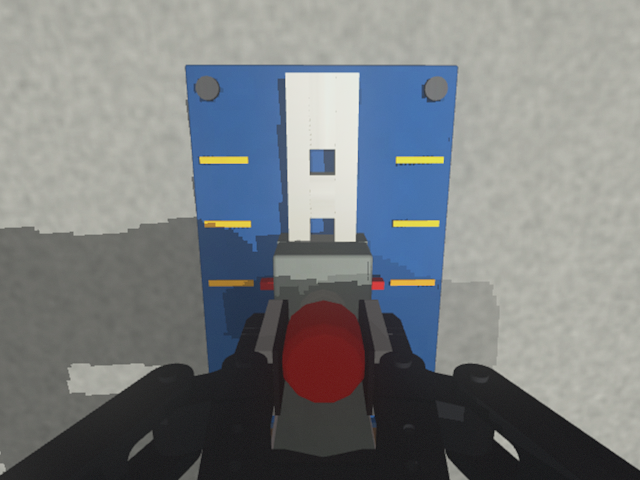

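View pics/scene11.png

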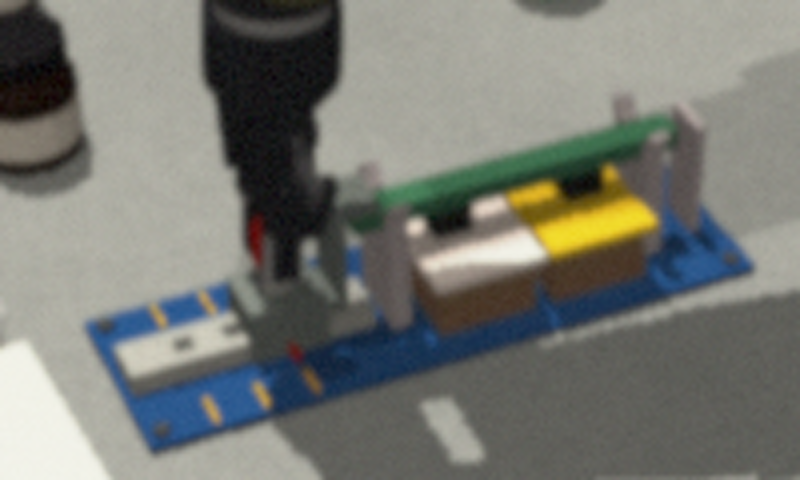

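Knob top reads 87.2 mm (home was 86.9), so the pin is home. Fx says the section is leaning on the far side of the hole; easing it towards the middle.

```bash
python3 -m pendant '[{"x":-0.005,"y":0,"z":0.001,"spin":0,"grip":1},{"x":-0.003,"y":0,"z":0.002,"spin":0,"grip":1},{"x":-0.002,"y":0,"z":0.002,"spin":0,"grip":1},{"x":-0.001,"y":0,"z":0.002,"spin":0,"grip":1},{"x":-0.001,"y":0,"z":0.002,"spin":0,"grip":1}]' 60
python3 - <<'E'
from h import *
delta([.658,-.0145,.058],-3.3)
from plant import *
c=calibration("wrist");p,d=camera("wrist"); cv2.imwrite("pics/wrist12.png",p[:,:,::-1]); np.savez("pics/wrist12.npz",p=p,d=d,**c)
hsv=cv2.cvtColor(p,cv2.COLOR_RGB2HSV);H,S,V=[hsv[...,i] for i in range(3)]
P,u,v=cloud(c,d,blob(((H<8)|(H>172))&(S>120)&(V>40),(270,290,380,410)))
k=P[:,2]>.0845; print(np.median(P[k],0),"front edge x",np.percentile(P[k,0],99.5))
E
```

```text
t: 13.4
position: [0.6582, -0.0144, 0.0586]
tcp_rot: [3.127, -0.089, 0.083]
force: [-0.7, -1.1, 6.5]
grip_width: 0.303
t 13.4 pos [ 0.6582 -0.0144  0.0586] yaw -3.26 F [-0.7 -1.1  6.5] w 0.303 tilt [ 0.0528 -0.0142 -0.9985]
tool mm [-0.2  0.1  0.6] frac [-0.0008  0.0003  0.002 ] spin deg 0.04 frac 0.0002
[ 0.6586159  -0.01384698  0.08687388] front edge x 0.6698012530104333
```

View pics/wrist12.png

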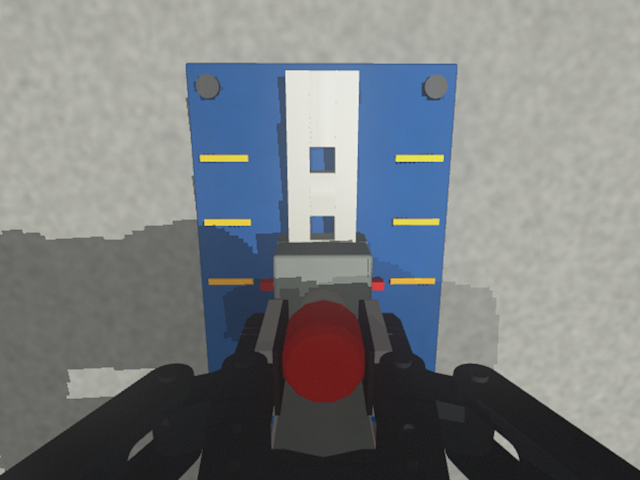

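Run:
```python
from h import *
p,d,z=load("scene11"); hsv=cv2.cvtColor(p,cv2.COLOR_RGB2HSV);H,S,V=[hsv[...,i] for i in range(3)]
P,u,v=cloud(z,d,blob((H>50)&(H<90)&(S>70),(285,215,380,260)))
c=np.median(P,0); print(c,"axis yaw",np.degrees(np.arctan2(*(np.linalg.svd(P-P.mean(0),full_matrices=False)[2][0][[1,0]]))),"z",np.percentile(P[:,2],[5,50,95]))
from plant import *
o=observe(); print(o['t'],o['force'].round(1)); print(close_job())
```

```text
[0.50252667 0.00103272 0.08246325] axis yaw -2.8570599678279316 z [0.0712125  0.08246325 0.08667436]
13.45 [-1.5 -0.9  7.9]
the job is handed in; nothing more can be done
None
```

The bar is in both slots and let go, the section is in the next hole with the pin home, and the gripper still holds the knob. I handed the job in at about 13.5 s; no verdict was reported.

**Bar:** After release, the wrist camera put its centre at (0.508, -0.005), within about 1 mm of the saddle point. Its top was level at 83 mm and its yaw was within 0.1° of the cradle. There was a brief push of about 32 N up and 17 N sideways as it seated; it fell away before I opened the fingers.

**Plunger and section:** I lifted the knob about 13 mm at 8 N, slid the section about 30 mm and pressed the pin in. My last checks before hand-in:
- **Knob height:** the top was at 86.9 mm, the same as at the start with the pin home.
- **Section travel:** it worked out at about 30 mm, with the pointers by the last ticks.
- **Forces:** about 7–8 N of push on the pin and only about 1 N sideways.
- **Grip:** still on the knob at 26 mm opening with 60 N set.

**What was off or less certain:**
- **Tool tilt:** it drifted to about 3° over the job, with no visible effect on the fit.
- **Final bar check:** it used the coarse scene camera on a partly hidden bar. It showed the right height and a yaw of -2.9°, against -3.4° just after release. It could not confirm the position to the millimetre.
- **Bystanders:** I did not measure them again at the end; the arm passed clear of them and registered no unexpected contact.

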